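Raise the blind beside the flat's door with its spring toggle

ROBOT

A 6-joint arm with a two-finger parallel gripper is mounted at the origin on the work surface. World frame = base frame: x ahead of the robot, y to its left, z up, the work surface at z = 0. Lengths are in m, angles in rad, forces in N, time in s.
With the tool pointing down it reaches from about 0.275 to 0.875 m from the base axis. Payload 12.5 kg.
Tool frame: the origin (TCP) lies on the centre line of the jaws, within the pads' length; the fingertips stand r.finger_overhang ahead of it and the grasp point (between the pads) lies 3 mm ahead of it (r.finger_overhang is the distance from the TCP to the fingertips, in m); z points along the fingers, y is the direction in which the jaws open and shut (so a half turn about z gives the same grasp; the last joint's range is limited). The gripper opens to 85 mm and grips with 20 to 120 N. Pads are 22 mm wide; open, the fingers measure 114 mm over their backs; the gripper's body (76 mm by 85 mm) begins 54 mm behind the grasp point. The pads swing forward as they close: fully open they stand 13 mm farther back than shut.
Start: joints at [-1.296, 0.351, 1.652, -0, 1.139, -0.085], TCP at [0.194, -0.515, 0.23] pointing down, gripper open.
Joint ranges: [-2.75, 2.75], [-0.79, 2.1], [0.01, 2.65], [-1.57, 4.71], [0.07, 3.14], [-2.87, 2.87]. Speed limits (rad/s): [2.22, 2.22, 2.79, 3.14, 3.14, 3.14].

INTERFACE

Orientations are given as a unit quaternion [x, y, z, w].
In Python, from cell import r, optics gives the robot as it stands. The module is installed in compiled form; this text tells all that it offers. Calls block until the motion is done:
- r.move_to(position, orientation): joint-space move of the TCP to a pose.
- r.move_linear(position, rot=None, vel=0.15): straight line of the TCP; rot=None keeps the orientation; vel is the mean speed in m/s.
- r.set_joints(angles): joint-space move.
- r.set_gripper(opening, squeeze=None): opening from 0.0 (shut) to 1.0 (fully open); squeeze is the grip in N (None keeps the last); returns when the fingers have stopped.
- r.sleep(seconds).
- r.inverse_kinematics(position, orientation): joint angles nearest the present ones, or None.
- optics.get_image(name): name is "scene" or "top"; returns a dict with "pixels" (400x640x3 uint8, red, green, blue), "depth" (400x640 float32, m along the optical axis (not along the pixel's ray), 0 where there is no reading), "fx", "fy", "cx", "cy" (pixels), "camera_from_world" (4x4, takes a point from world to camera coordinates). Camera axes: x right, y down, z forward; pixel columns grow to the right and rows downward; lengths in m; the calibration is good to about 2 mm. A picture is of the moment at which its call begins.
A pose or a line that the arm cannot do raises r.PlanningError and nothing moves.
- r.hand_in(): hands the job in, once; it reports no verdict.
Readings, each from a call of its own:
- r.current_t(): time.
- r.current_q(): joint angles.
- r.current_qvel(): joint speeds.
- r.current_effort(): joint torques, N m.
- r.current_tool_pos(): TCP position.
- r.current_ee_rot(): TCP orientation.
- r.current_contact_force(): force on the tool from outside, world axes, zero at the start.
- r.current_torque(): the same for the moment, N m.
- r.current_opening(): opening from 0.0 (shut) to 1.0 (fully open).
Only numpy, scipy, OpenCV 4.12 (cv2) and the standard library are available. Lean on these libraries where they do the work, as an engineer would, in place of code of your own. Each camera call takes 0.05 s, during which the arm holds its last target. There are 200 camera calls.

TASK

Raise the blind of the side window: push the orange-handled toggle over to the side of its green arrow as far as it goes, hold it there for about one second, then let it spring back to the middle and move clear. Never push it towards the red arrow, do not work the grey-handled toggle of the awning, and do not shove or knock over the glass tumbler.

Things in the scene. Friction and masses are not known exactly. Their poses are not given: they have to be found in the camera images.
- blind_switch: White switch housing of the blind, fixed to the shelf, 84 (x) x 150 (y) x 45 (z) mm, with the orange toggle in its middle. Origin: centre of its underside, z up. On its top a green arrowhead points to its own +y (raise), a red one to its own -y (lower). A like housing with a grey toggle (the awning's) stands on the other side of the robot's x axis; they may swap sides.
- blind_toggle (a joint): Angle (rad) of the orange toggle: 0 upright, positive leaning to the green arrow (housing's +y), stops at +-0.65. Pivot along the housing's x, 35 mm above its origin; 12 mm stem, then an orange paddle 26 (x) x 14 (y) mm, 70 to 125 mm above the origin when upright. A 0.4 N m/rad spring (3 to 5 N at the paddle at the stop) recentres it within 0.5 s.
- awning_toggle (a joint): Angle of the grey toggle in the other housing (rad), same make: 0 upright, positive to its green arrow. To be left at 0.
- tumbler: Loose glass tumbler, 74 mm across and 95 mm tall, 0.25 kg, standing upright and empty beyond the two switches. Origin: centre of its underside, z up through the mouth. To be left where it stands.
Mind the look-alikes: they are no part of the job. Leave any black or blue look-alike of the part that bears awning_toggle alone.

How it is judged:
On the way:
1. the orange toggle is pushed over towards the green arrow (beyond 0.4 rad) and held there for at least 0.6 s (value of joint blind_toggle above 0.4 rad), for 0.6 s.
At the end, for the whole second after the job is handed in: The orange toggle has been held at the green-arrow side and now rests back in the middle (within 0.1 rad, still); the grey toggle is in the middle (within 0.1 rad); the tumbler stands upright (within 0.17 rad) within 20 mm of where it was (value of joint blind_toggle between -0.1 and 0.1 rad and velocity of joint blind_toggle between -0.1 and 0.1 rad/s and value of joint awning_toggle between -0.1 and 0.1 rad and distance of tumbler from where it was at the start of the episode below 0.02 m and angle between tumbler's own z axis and vertical below 0.17 rad); the robot touches nothing.
It fails at once if the orange toggle is pushed towards the red arrow (beyond 0.2 rad) (value of joint blind_toggle below -0.2 rad).
It fails at once if the grey toggle is worked (beyond 0.2 rad either way) (value of joint awning_toggle above 0.2 rad or value of joint awning_toggle below -0.2 rad).
It fails at once if the tumbler is shoved more than 20 mm or tipped beyond 0.5 rad (distance of tumbler from where it was at the start of the episode above 0.02 m or angle between tumbler's own z axis and vertical above 0.5 rad).
It also fails if it takes over 29 s, if anything falls off the work surface, if the arm or the gripper's body presses on something with over 40 N, if the wrist force passes 120 N, or if a joint passes its speed limit or range.

## Working session

There is one attempt and no reset: what is moved stays moved. The work goes in short steps, each a Python script; the robot and the scene stay as the last script left them, time stands still between calls to the robot, and variables do not carry over. Pictures are saved under pics/ and viewed, about 8 in all and at most 12, crops included, and the job is handed in when it is done.

```bash
mkdir -p pics; python3 - <<'E'
from cell import r, optics
import cv2, numpy as np
for n in ("scene","top"):
    d=optics.get_image(n); np.savez(n+".npz",**d)
    cv2.imwrite(f"pics/{n}0.png",d["pixels"][:,:,::-1])
    print(n,d["fx"],d["cx"],d["cy"],np.round(d["camera_from_world"],3).tolist())
print(r.finger_overhang,r.current_t(),r.current_ee_rot())
E
```

```text
scene 482.6286257002793 321.7374399599395 197.61770993655546 [[0.666, 0.746, -0.01, -0.368], [0.607, -0.55, -0.574, -0.317], [-0.433, 0.376, -0.819, 1.329], [0.0, 0.0, 0.0, 1.0]]
top 444.2827422258728 324.44140482041433 203.97546253893813 [[0.03, -1.0, 0.009, -0.026], [-0.991, -0.031, -0.131, 0.556], [0.131, -0.005, -0.991, 0.96], [0.0, 0.0, 0.0, 1.0]]
0.022 0.1 [ 9.83861648e-01  1.78930156e-01 -6.81457074e-05 -5.01627307e-04]
```

View pics/scene0.png

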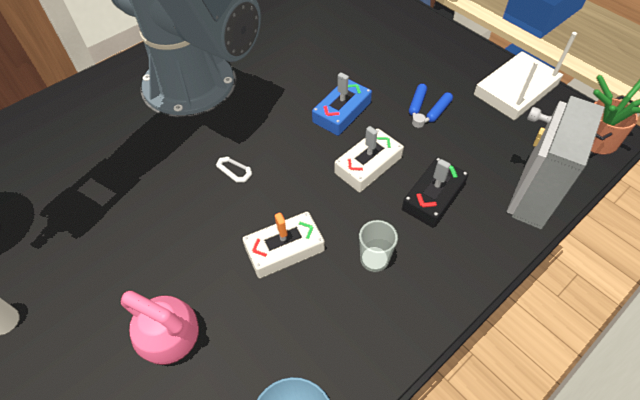

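View pics/top0.png

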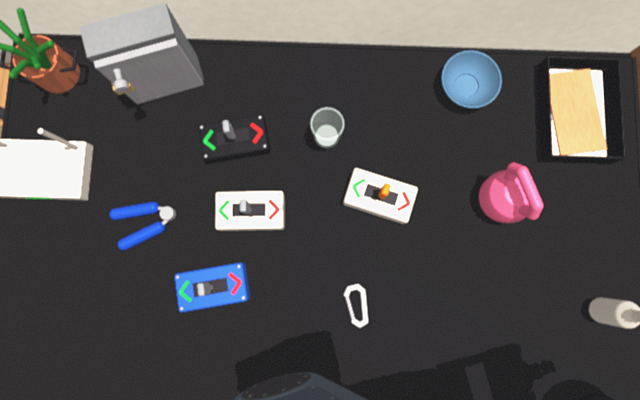

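The scene view shows the white housing with the orange toggle at about (284,243), green arrow on the right at (307,230). In the top view it is at (380,195), with green on the left at (357,187) and red at (405,202). The awning housing is at (250,210) and the tumbler at (327,127). Next I measure these.

```bash
cat > vis.py <<'E'
import numpy as np, cv2
def ray(d,u,v,z):
    T=d["camera_from_world"];R=T[:3,:3];c=-R.T@T[:3,3]
    w=R.T@np.array([(u-d["cx"])/d["fx"],(v-d["cy"])/d["fy"],1]); return c+w*(z-c[2])/w[2]
def blob(d,hlo,hhi,roi,smin=120,vmin=60):
    h=cv2.cvtColor(d["pixels"],cv2.COLOR_RGB2HSV); m=cv2.inRange(h,(hlo,smin,vmin),(hhi,255,255))
    k=np.zeros_like(m);x0,x1,y0,y1=roi;k[y0:y1,x0:x1]=m[y0:y1,x0:x1]
    n,l,s,c=cv2.connectedComponentsWithStats(k); i=1+np.argmax(s[1:,4]); return c[i],s[i,4],l==i
def pts(d,mask):
    v,u=np.nonzero(mask&(d["depth"]>0));z=d["depth"][v,u];T=d["camera_from_world"]
    p=np.c_[(u-d["cx"])/d["fx"]*z,(v-d["cy"])/d["fy"]*z,z]; return (p-T[:3,3])@T[:3,:3]
E
python3 - <<'E'
from vis import *
for n,roi in(("top",(340,420,165,225)),("scene",(240,328,208,275))):
    d=dict(np.load(n+".npz"))
    g=blob(d,45,80,roi);o=blob(d,8,20,roi);rd=blob(d,0,5,roi)
    G,Rr=ray(d,*g[0],.045),ray(d,*rd[0],.045)
    print(n,g[:2],rd[:2],o[:2]);print("green",G.round(4),"red",Rr.round(4),"mid",((G+Rr)/2).round(4),"yaw y",np.degrees(np.arctan2(*(G-Rr)[1::-1])).round(2))
    P=pts(d,o[2]);print("orange pts mean",P.mean(0).round(4),P.min(0).round(3),P.max(0).round(3), "ray z.1",ray(d,*o[0],.1).round(4))
    w=(d["pixels"].min(2)>150).astype(np.uint8);k=np.zeros_like(w);x0,x1,y0,y1=roi;k[y0:y1,x0:x1]=w[y0:y1,x0:x1]
    Q=pts(d,k>0);Q=Q[abs(Q[:,2]-.045)<.006];b=cv2.minAreaRect((Q[:,:2]*1000).astype(np.float32));print("top face",b,Q[:,2].mean())
E
```

```text
top (array([356.79487179, 187.05128205]), np.int32(39)) (array([404.65909091, 201.47727273]), np.int32(44)) (array([382.59722222, 192.45833333]), np.int32(72))
green [ 0.5961 -0.0799  0.045 ] red [ 0.5669 -0.1873  0.045 ] mid [ 0.5815 -0.1336  0.045 ] yaw y 74.78
orange pts mean [ 0.576  -0.1297  0.1039] [ 0.569 -0.149  0.046] [ 0.591 -0.124  0.127] ray z.1 [ 0.5767 -0.1303  0.1   ]
top face ((582.0586547851562, -133.53811645507812), (149.64500427246094, 84.38750457763672), 73.54507446289062) 0.04566773971923846
scene (array([307.48888889, 228.44444444]), np.int32(45)) (array([257.67142857, 248.8       ]), np.int32(70)) (array([280.66502463, 224.07881773]), np.int32(203))
green [ 0.5974 -0.0796  0.045 ] red [ 0.5662 -0.1858  0.045 ] mid [ 0.5818 -0.1327  0.045 ] yaw y 73.63
orange pts mean [ 0.5816 -0.1327  0.1008] [ 0.5   -0.143 -0.003] [ 0.596 -0.079  0.128] ray z.1 [ 0.5812 -0.1325  0.1   ]
top face ((582.364013671875, -133.7341766357422), (150.1427001953125, 85.42009735107422), 73.20234680175781) 0.045105751246400545
```

```bash
cat > geo.py <<'E'
import numpy as np
from scipy.spatial.transform import Rotation as R
C=np.array([.582,-.1335]); a=np.radians(73.6); Y=np.array([np.cos(a),np.sin(a)])
P=lambda s,z: np.r_[C+s*Y,z]
# tool z down, tool x along +-housing y, tool y along housing x
def quats(): return [R.from_matrix(np.c_[k*np.r_[Y,0],np.cross([0,0,-1],k*np.r_[Y,0]),[0,0,-1]]).as_quat() for k in(1,-1)]
E
python3 - <<'E'
from cell import r, optics
from geo import *
import cv2
q0=r.current_q(); c=[]
for q in quats():
    j=r.inverse_kinematics(P(-.065,.25),q)
    if j is not None: c.append((np.abs(np.array(j)-q0).max(),q))
q=min(c,key=lambda t:t[0])[1]
r.set_gripper(0.0)
r.move_to(P(-.065,.25),q)
r.move_linear(P(-.065,.107),vel=.12)
print(r.current_t(),r.current_tool_pos(),r.current_contact_force(),r.current_opening())
d=optics.get_image("scene"); cv2.imwrite("pics/pre.png",cv2.resize(d["pixels"][120:320,160:440,::-1],None,fx=2.5,fy=2.5))
E
```

```text
3.9917 [ 0.56401192 -0.19599762  0.10771992] [-0.11286886  0.42595929 -0.65582489] -0.000338120651504815
```

View pics/pre.png

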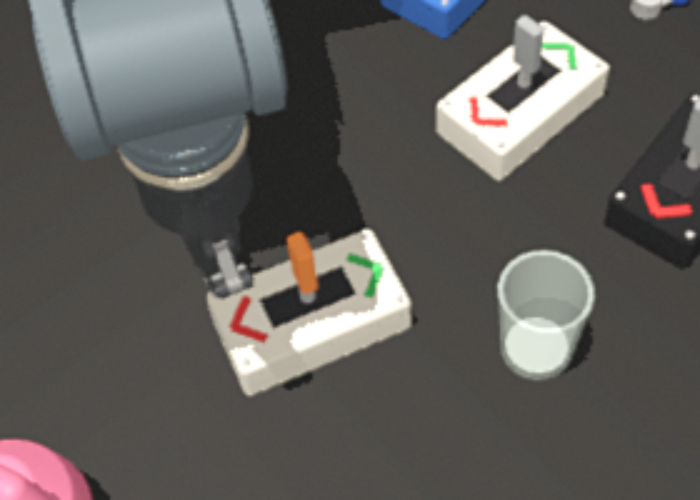

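The closed fingers, at crop (232,275), stand on the red side of the orange toggle at (302,262) and aren't touching it. Now push with force feedback.

```bash
python3 - <<'E'
from cell import r, optics
from geo import *
import cv2
F0=np.array(r.current_contact_force()); f=lambda: (np.array(r.current_contact_force())-F0)[:2]@Y
r.move_linear(P(-.025,.107),vel=.05); s=-.025; print("pre",f())
while s<.030:
    s+=.003; r.move_linear(P(s,.107),vel=.05); g=f(); print(round(s,3),round(g,2))
    if -g>11: break
t0=r.current_t()
d=optics.get_image("scene"); r.sleep(1.0); print("held",r.current_t()-t0,f(),r.current_tool_pos())
np.savez("held.npz",**d); cv2.imwrite("pics/held.png",cv2.resize(d["pixels"][120:320,160:440,::-1],None,fx=2.5,fy=2.5))
print(r.current_t())
E
```

```text
pre -0.7641130649726914
-0.022 -0.13
-0.019 -0.95
-0.016 -1.42
-0.013 0.02
-0.01 -1.12
-0.007 -0.59
-0.004 -0.1
-0.001 -1.57
0.002 -0.76
0.005 -1.05
0.008 -1.44
0.011 -2.26
0.014 -2.52
0.017 -1.93
0.02 -1.38
0.023 -1.87
0.026 -3.27
0.029 -2.74
0.032 -2.87
held 1.0500000000000007 -2.030394442875753 [ 0.59106933 -0.10280146  0.10704163]
10.7917
```

View pics/held.png

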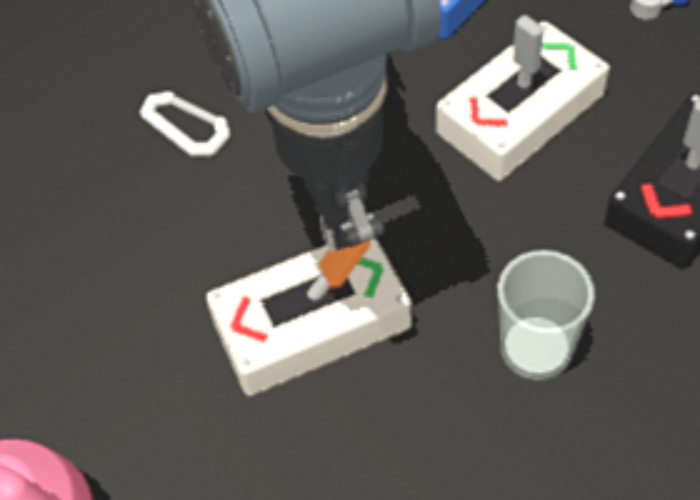

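```bash
python3 - <<'E'
from vis import *; from geo import *
from cell import r, optics
X=np.array([Y[1],-Y[0]])
for nm in("scene","top"):
    d=optics.get_image(nm)
    h=cv2.cvtColor(d["pixels"],cv2.COLOR_RGB2HSV); m=cv2.inRange(h,(8,120,60),(20,255,255))>0
    p=pts(d,m); L=np.c_[(p[:,:2]-C)@X,(p[:,:2]-C)@Y,p[:,2]]
    k=(abs(L[:,0])<.03)&(abs(L[:,1])<.08)&(L[:,2]>.05)&(L[:,2]<.14); L=L[k]
    if not len(L): print(nm,"none"); continue
    print(nm,len(L),L.mean(0).round(4),L.min(0).round(3),L.max(0).round(3))
    print("angle of mean",np.arctan2(L[:,1].mean(),L[:,2].mean()-.035).round(3))
    for lo in np.arange(.06,.13,.01):
        q=L[(L[:,2]>=lo)&(L[:,2]<lo+.01)]
        if len(q): print(lo.round(2),len(q),q.mean(0).round(3),q[:,1].min().round(3),q[:,1].max().round(3))
print(r.current_t())
E
```

```text
scene 191 [0.0065 0.0299 0.0879] [-0.011  0.016  0.063] [0.014 0.053 0.118]
angle of mean 0.514
0.06 7 [0.011 0.023 0.068] 0.017 0.029
0.07 52 [0.005 0.021 0.076] 0.016 0.034
0.08 57 [0.004 0.027 0.085] 0.02 0.041
0.09 38 [0.007 0.035 0.095] 0.026 0.047
0.1 32 [0.011 0.043 0.105] 0.035 0.053
0.11 5 [0.012 0.036 0.114] 0.024 0.046
top none
10.8917
```

The toggle leans about 0.5–0.6 rad towards green. That's past 0.4 but not clearly at the stop, so I'll push on gently, hold, then ease it back.

```bash
python3 - <<'E'
from vis import *; from geo import *
from cell import r, optics
X=np.array([Y[1],-Y[0]])
def look():
    d=optics.get_image("scene"); h=cv2.cvtColor(d["pixels"],cv2.COLOR_RGB2HSV); p=pts(d,cv2.inRange(h,(8,120,60),(20,255,255))>0)
    L=np.c_[(p[:,:2]-C)@X,(p[:,:2]-C)@Y,p[:,2]]; L=L[(abs(L[:,0])<.03)&(abs(L[:,1])<.08)&(L[:,2]>.07)&(L[:,2]<.11)]
    return round(np.arctan2(L[:,1].mean(),L[:,2].mean()-.035),3),round(np.arctan(np.polyfit(L[:,2],L[:,1],1)[0]),3)
def f(): return np.mean([(r.sleep(.02),np.array(r.current_contact_force())[:2]@Y)[1] for _ in range(8)])
s=.032; f0=f(); print(f0,look())
while s<.045:
    s+=.002; r.move_linear(P(s,.107),vel=.05); g=f(); print(round(s,3),round(g,2),look())
    if g<f0-4: break
r.sleep(1.0); print("held",r.current_t(),look(),f())
E
```

```text
-1.6300044720361715 (np.float64(0.515), np.float64(0.64))
0.034 -2.91 (np.float64(0.531), np.float64(0.656))
0.036 -2.97 (np.float64(0.552), np.float64(0.653))
0.038 -3.46 (np.float64(0.567), np.float64(0.7))
0.04 -10.39 (np.float64(0.571), np.float64(0.686))
held 13.8083 (np.float64(0.569), np.float64(0.685)) -10.204801750673575
```

The force jumped from 3.5 N to 10.4 N while the angle stopped growing, so the toggle is at its stop. It was held there for 1 s. Now I ease back and move clear.

```bash
python3 - <<'E'
from vis import *; from geo import *
from cell import r, optics
r.move_linear(P(-.065,.107),vel=.08)
r.move_linear(P(-.085,.26),vel=.2)
r.sleep(.4); print(r.current_t(),r.current_tool_pos(),r.current_contact_force())
d=optics.get_image("scene"); t=optics.get_image("top")
cv2.imwrite("pics/end.png",d["pixels"][:,:,::-1])
for n,i in(("scene",d),("top",t)):
    o=dict(np.load(n+".npz")); roi=dict(scene=(240,328,200,275),top=(340,420,165,225))[n]
    try: print(n,blob(o,8,20,roi)[:2],blob(i,8,20,roi)[:2])
    except Exception as e: print(n,e)
    df=np.abs(o["pixels"].astype(int)-i["pixels"]).max(2)
    for k,(x0,x1,y0,y1) in dict(scene=dict(tumbler=(355,402,218,274),grey=(360,382,120,158)),top=dict(tumbler=(306,348,104,150),grey=(235,268,195,222)))[n].items(): print(n,k,"changed px",(df[y0:y1,x0:x1]>40).sum())
E
```

```text
16.775 [ 0.55796014 -0.21499534  0.25967387] [-0.3270436  -0.11492538  0.25374114]
scene (array([280.66502463, 224.07881773]), np.int32(203)) (array([280.72330097, 224.62135922]), np.int32(206))
scene tumbler changed px 0
scene grey changed px 0
top (array([382.59722222, 192.45833333]), np.int32(72)) (array([383.82758621, 191.54310345]), np.int32(116))
top tumbler changed px 0
top grey changed px 0
```

View pics/end.png

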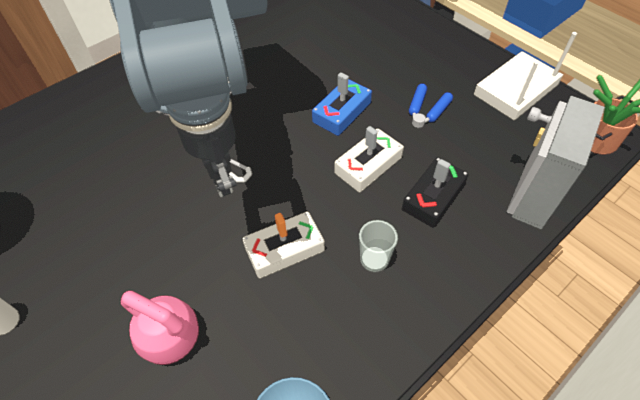

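The orange toggle is upright again at (281,225), where it began. The grey toggle and the tumbler haven't changed, and the gripper is clear.

```bash
python3 -c "
from cell import r
print(r.current_t(),r.hand_in())"
```

```text
the job is handed in; nothing more can be done
16.875 None
```

I raised the blind and handed the job in at 16.9 s of the 29 s allowed; the hand-in reports no verdict.

- **Push:** I pushed the orange toggle towards its green arrow with the closed fingers. The force jumped from 3.5 N to 10.4 N and the lean stopped growing, so I took that as the stop.
- **Hold:** I held it at the stop for about 1 s, after a 1 s pause a little short of it.
- **Release:** I eased it back to the middle and lifted the gripper clear.

**Last checks:**
- **Orange toggle:** its image is within 0.6 px of the start in the scene view. In the top view it differs by about 1.5 px, with a larger visible patch (116 px against 72), which I put down to the robot's changed shadow and did not check further.
- **Grey toggle and tumbler:** no changed pixels in either view.
- **Contact:** the force on the tool was about 0.4 N, within its noise.

**Disagreement:** while it was held, two camera estimates of the lean differed, 0.57 rad from the mean of the visible points and 0.69 rad from their slope. They bracket the 0.65 rad stop, and both are well above the required 0.4 rad.

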